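# Vent the cap of a filled media bottle for the autoclave

### The job

The media bottle has just been filled and goes into the autoclave next. Lift the funnel out of its neck and hang it by its handle on the hook of the drip stand, then screw the blue cap onto the bottle clockwise until it bottoms out and back it off a quarter turn so that steam can escape. Finish with the gripper still holding the cap there, so that I can tape it in that position; do not let go of it, and leave the other things on the bench where they are.

Things in the scene. Friction and masses are not known exactly. Their poses are not given: they have to be found in the camera images.
- bottle: amber glass media bottle, 74 mm across, clamped upright in a dark round holder 110 mm across with three black thumbscrews; fixed. Origin under the holder's centre, z up; the rim of the open neck is 140 mm above it. Neck 34 mm wide inside, 39 mm outside, 50 mm across the ridges of its thread. White ticks just below the shoulder mark its +x and -x
- bottle_rim (a point): centre of the bottle's mouth, level with the rim. Right-hand two-start quick thread from the rim down: the cap sinks 12 mm per full turn clockwise (seen from above) and has 0.8 mm of up-and-down play. A hard stop ends it as the cap's roof lands on the rim, with the cap's x parallel to the bottle's x (either way round). A quarter turn back lifts the cap 3 mm
- cap: ribbed blue screw cap, 61 mm across, 25 mm high, 25 to 40 g, open side down on the bench; take it round its side from above. Origin at the centre of its open underside, z up to the closed top. Roof inside 20 mm above the origin: fully home, the origin is 20 mm below the rim. Inside width 56 mm. Two thread lugs inside at +x and -x; a thin white line across the top runs along x
- cap_top (a point): centre of the cap's closed top, 25 mm above its origin. Set down within 2.5 mm of the bottle's axis, at any angle, the cap rests on the thread. If its x axis is parallel to the bottle's x (either way round, give or take 25 degrees) as it is set down, its origin is then 14.4 mm below the rim and half a turn clockwise brings it home; set down at other angles it needs up to another 150 degrees
- funnel: steel funnel with a side handle, 80 to 110 g, standing in the bottle's neck with its origin 32 mm below the rim. Origin at the lower end of its stem, on its axis, z up. Stem 24 mm across up to 25 mm, then a cone, then a straight round collar 62 mm across (64 at its top bead) from 50 to 78 mm above the origin: take it across the collar from above, fingers on its +y and -y
- funnel_handle (a point): middle of the underside of the handle's top bar, 49 mm out on the funnel's +x and 71 mm above its origin; it rests on the hook. The handle is a loop of 5 mm round wire in the funnel's x-z plane, reaching 59 mm from the axis; here its opening is 36 mm high, down to the bottom bar. Hung up and let go, the funnel swings down below the handle
- drip_stand: drip stand, fixed: round dark base 100 mm across, steel post 12 mm thick and 168 mm high, one horizontal steel hook, a rod 6 mm thick with its centre line 150 mm above the bench. Origin under the post, z up. The hook runs from the post along the stand's -x and turns up at its end
- hook_seat (a point): on top of the hook's rod, 56 mm out from the post (153 mm above the bench), where the handle should rest
- hook_tip (a point): top of the hook's upturned end, 84 mm out from the post, 167 mm above the bench
- tape: roll of tan tape lying flat near the bottle, 96 mm across, 25 mm high; origin under its centre. Leave it alone
- marker: red and white marker pen lying on the bench, 135 mm long; origin under its middle. Leave it alone
- buffer_b: small white bottle with a blue cap behind the work, 50 mm across, 100 mm high; origin under its centre. Leave it alone
- vial: small glass vial with a black cap behind the work, 22 mm across, 54 mm high; origin under its centre. Leave it alone
There are look-alikes about, which are no part of the job. Several things have the shape of the cap; the one meant has the colours described above.

How it is judged:
By the outcome, as a careful person would: the job done as asked, in the order asked, and still so for the second after the job is handed in, while the arm keeps its last pose, push and grip.
It also fails if it takes over 72 s, if anything falls off the work surface, if the arm or the gripper's body presses on something with over 40 N, if the wrist force passes 120 N, or if a joint passes its speed limit or range.

### The arm

A 6-joint arm with a two-finger parallel gripper is mounted at the origin on a cart in front of the work surface, level with it; the furniture and walls round the work are solid. World frame = base frame: x ahead of the robot, y to its left, z up, the work surface at z = 0. Lengths are in m, angles in degrees, forces in N, time in s.
With the tool pointing down it reaches from about 0.35 to 0.875 m from the base axis. Payload 4.2 kg.
Tool frame: the origin (TCP) lies midway between the tips of the shut fingers; the grasp point (between the pads) lies 19 mm behind it; y points along the fingers, z is the direction in which the jaws open and shut, and the axes are right-handed (so a half turn about y gives the same grasp; the last joint's range is limited). The gripper opens to 87 mm and grips with 3 to 60 N. Pads are 19 mm wide; open, the fingers measure 117 mm over their backs; the gripper's body (75 mm by 190 mm) begins 51 mm behind the grasp point.
Start: joints at [81.452, 22.042, 0.453, 0, -68.411, -14.817], TCP at [0.248, 0.574, 0.223] pointing down, gripper open.
Joint ranges: [-179.83, 179.83], [-69.29, 118.12], [-61.27, 80.66], [-181.25, 117.63], [-171.15, -9.14], [-177.46, 177.46]. Speed limits (degrees/s): [159.86, 159.86, 180, 180, 180, 180].

### API

Orientations are given as [roll, pitch, yaw] about the fixed x, y, z axes, in that order (R = Rz(yaw) Ry(pitch) Rx(roll)).
In Python, from workcell import env gives the robot as it stands. The module is installed in compiled form; this text tells all that it offers. Calls block until the motion is done:
- env.goto(position, orientation): joint-space move of the TCP to a pose.
- env.move_straight(position, rotation=None, rate=0.15, force_limit=None): straight line of the TCP; rotation=None keeps the orientation; rate is the mean speed in m/s. With force_limit (N) it stops when the force on the tool has changed by that much, and returns True; else False.
- env.set_joints(angles): joint-space move.
- env.gripper_to(opening, grasp_force=None): opening from 0.0 (shut) to 1.0 (fully open); grasp_force is the grip in N (None keeps the last); returns when the fingers have stopped.
- env.dwell(seconds).
- env.inverse_kinematics(position, orientation): joint angles nearest the present ones, or None.
- env.read_state(): the state.
- env.grab_frame(name): name is "scene" or "top" or "wrist"; returns a dict with "image" (400x640x3 uint8, blue, green, red), "fx", "fy", "cx", "cy" (pixels), "position" and "orientation" of the camera in the world. Camera axes: x right, y up, looking along -z (the intrinsics and any distortion apply to the point x, -y, -z); pixel columns grow to the right and rows downward; lengths in m; the calibration is good to about 2 mm. A picture is of the moment at which its call begins. There is no depth.
A pose or a line that the arm cannot do raises env.Unreachable and nothing moves.
- env.close_job(): hands the job in, once; it reports no verdict.
Trained networks look in a picture, given as the dict that the camera call returned (one of the last four; its "shot" number tells which), for a name from the list of things; names that differ only in an ending like _2 or _b are one class to them, and where a whole thing is asked for, a point or a joint stands for the part that bears it (a point fixed in the world has none). Each returns a list of dicts, best first, with "score" (0 to 1); they miss things now and then, are a little off and sometimes report something else, mostly with a low value. They report only what shows in the picture. A call takes as long as a camera call. They do not tell look-alikes from the thing itself.
- env.search_frame(picture, thing): "xyz" ([x, y, z] in m, in world coordinates, good to about 4 mm: the middle of the surface that is visible of it).
- env.trace(picture, thing): "mask" (400x640 bool, what is visible of it).
The state is a dict: "clock": time; "joint_positions": joint angles; "qvel": joint speeds; "joint_torque": joint torques, N m; "position": TCP position; "tool_rot": TCP orientation; "force": force on the tool from outside, world axes, zero at the start; "wrist_torque": the same for the moment, N m; "opening": opening from 0.0 (shut) to 1.0 (fully open).
Only numpy, scipy, OpenCV 4.12 (cv2) and the standard library are available. Lean on these libraries where they do the work, as an engineer would, in place of code of your own. Each camera call takes 0.05 s, during which the arm holds its last target. There are 200 camera calls.

## Working session

There is one attempt and no reset: what is moved stays moved. The work goes in short steps, each a Python script; the robot and the scene stay as the last script left them, time stands still between calls to the robot, and variables do not carry over. Pictures are saved under pics/ and viewed, about 8 in all and at most 12, crops included, and the job is handed in when it is done.

```bash
mkdir -p pics; ls; cat > h.py <<'E'
from workcell import env
import numpy as np, cv2
from scipy.spatial.transform import Rotation as R
def Rm(o): return R.from_euler('xyz',o,degrees=True)
def ray(f,u,v):
    d=np.array([(u-f['cx'])/f['fx'],-(v-f['cy'])/f['fy'],-1.0])
    return np.array(f['position']),Rm(f['orientation']).apply(d)
def onz(f,u,v,z):
    p,d=ray(f,u,v); return p+d*(z-p[2])/d[2]
def proj(f,P):
    q=Rm(f['orientation']).inv().apply(np.array(P)-f['position'])
    return np.array([f['cx']+f['fx']*q[...,0]/-q[...,2], f['cy']-f['fy']*q[...,1]/-q[...,2]]).T
E
python3 - <<'E'
from h import *
for n in ['top','scene']:
    f=env.grab_frame(n); cv2.imwrite(f'pics/{n}1.png',f['image'])
    print(n,{k:v for k,v in f.items() if k!='image'})
    for t in ['bottle','bottle_rim','cap','cap_top','funnel','funnel_handle','drip_stand','hook_seat','hook_tip','tape','marker','buffer_b','vial']:
        print(t,[(np.round(r['xyz'],3).tolist(),round(r['score'],2),proj(f,r['xyz']).round().tolist()) for r in env.search_frame(f,t)][:5])
print(env.read_state())
E
```

```text
pics
top {'fx': 398.21918586324904, 'fy': 398.21918586324904, 'cx': 318.5572020433517, 'cy': 189.83464249663857, 'position': array([0.43231592, 0.08325729, 1.30341941]), 'orientation': array([ 6.65754514e+00,  3.56821951e-02, -9.01152660e+01]), 'shot': 1}
bottle [([0.54, 0.054, 0.016], 0.65, [328.0, 203.0])]
bottle_rim [([0.544, 0.052, 0.019], 0.88, [329.0, 201.0]), ([0.568, 0.045, 0.151], 0.63, [332.0, 189.0]), ([0.419, -0.15, 0.012], 0.38, [391.0, 240.0])]
cap [([0.436, 0.116, 0.026], 0.77, [309.0, 235.0]), ([0.522, 0.261, 0.024], 0.71, [264.0, 208.0]), ([0.409, 0.33, 0.026], 0.63, [241.0, 244.0]), ([0.413, 0.221, 0.026], 0.59, [275.0, 242.0]), ([0.483, 0.394, 0.028], 0.54, [222.0, 221.0])]
cap_top [([0.407, 0.326, 0.025], 0.87, [242.0, 244.0]), ([0.434, 0.112, 0.028], 0.83, [310.0, 236.0]), ([0.482, 0.395, 0.026], 0.6, [221.0, 221.0])]
funnel [([0.571, 0.046, 0.154], 0.9, [332.0, 188.0])]
funnel_handle [([0.573, 0.046, 0.152], 0.81, [331.0, 188.0])]
drip_stand [([0.632, -0.216, 0.014], 0.71, [410.0, 175.0]), ([0.521, 0.262, 0.024], 0.17, [263.0, 209.0])]
hook_seat [([0.632, -0.222
[... 1667 characters left out ...]
6], 0.94, [301.0, 170.0])]
vial []
{'clock': 1.4, 'joint_positions': array([ 8.14523551e+01,  2.20444472e+01,  4.54217581e-01,  5.35817447e-04,
       -6.84114050e+01, -1.48185397e+01]), 'qvel': array([ 0.04284174,  0.03159484, -0.05097255,  0.06107536, -0.07308137,
        0.01890962]), 'joint_torque': array([-6.91451951e-04, -3.90468442e+01,  1.87618965e+01,  4.22433123e+00,
        1.54446083e-02, -2.45297218e-05]), 'position': array([0.2478339 , 0.57375646, 0.22253317]), 'tool_rot': array([-8.99985472e+01,  8.99724546e-04,  1.56634013e+02]), 'force': array([ 0.20616613,  0.28969812, -0.34122469]), 'wrist_torque': array([0.06242598, 0.03790451, 0.0367383 ]), 'opening': 0.9987397275148626}
```

```bash
python3 - <<'E'
import cv2,numpy as np
t=cv2.imread('pics/top1.png');s=cv2.imread('pics/scene1.png')
a=cv2.resize(t[120:300,180:500],None,fx=2.5,fy=2.5,interpolation=cv2.INTER_CUBIC)
b=cv2.resize(s[120:360,160:480],None,fx=2.5,fy=2.5,interpolation=cv2.INTER_CUBIC)
cv2.imwrite('pics/a.png',a);cv2.imwrite('pics/b.png',b)
E
```

```text
(no output)
```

View pics/a.png

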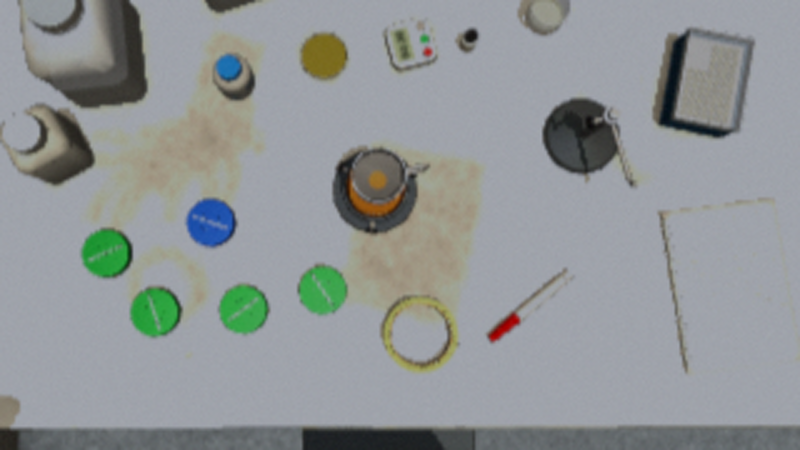

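View pics/b.png

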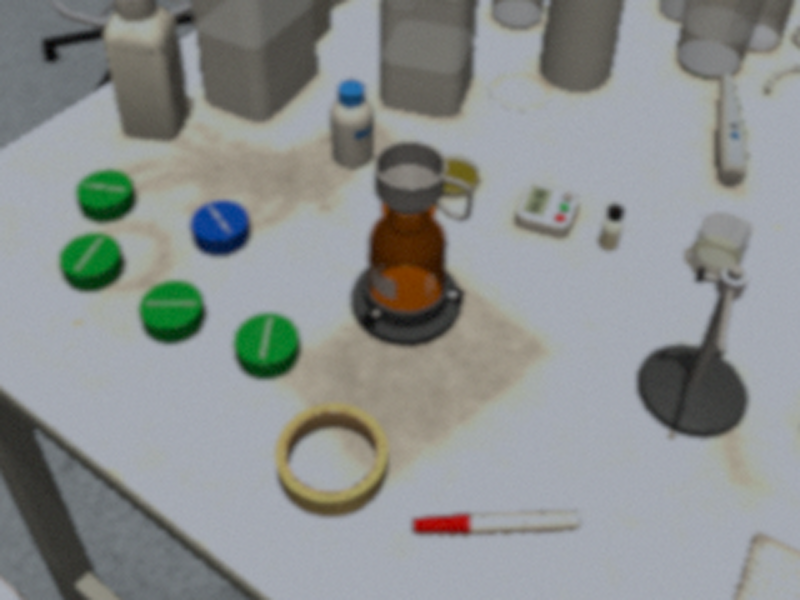

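```bash
python3 - <<'E'
from h import *
f=dict(fx=398.21918586324904,fy=398.21918586324904,cx=318.5572020433517,cy=189.83464249663857,position=[0.43231592,0.08325729,1.30341941],orientation=[6.65754514,.0356821951,-90.115266])
c=lambda u,v,z:onz(f,180+u/2.5-.3,120+v/2.5-.3,z).round(4)
print('base',c(582,135,.01),'posttop',c(612,115,.168),'tip',c(632,184,.167))
print('holder',c(375,192,.02),'collar',c(379,175,.186),'handle',c(428,167,.18))
print('cap',c(211,222,.025))
f=env.grab_frame('wrist')
Rt=Rm(env.read_state()['tool_rot']);p=env.read_state()['position']
print(f['fx'],f['cx'],f['cy'],f['position'],f['orientation'],'rel pos',Rt.inv().apply(f['position']-p),'view dir in tool',Rt.inv().apply(Rm(f['orientation']).apply([[0,0,-1],[1,0,0]])))
for yaw in range(-180,180,30):
  print(yaw,Rm([-90,0,yaw]).as_matrix().round(2)[:,[1,2]].T.tolist(),[None if (j:=env.inverse_kinematics(q,[-90,0,yaw])) is None else np.round(j[-1]) for q in ([.56,.05,.25],[.6,-.25,.25],[.52,.26,.15])])
E
```

```text
base [ 0.636 -0.225  0.01 ] posttop [ 0.6344 -0.2227  0.168 ] tip [ 0.5543 -0.2433  0.167 ]
holder [0.5603 0.0477 0.02  ] collar [0.5631 0.0477 0.186 ] handle [ 0.5728 -0.0083  0.18  ]
cap [0.5215 0.2589 0.025 ]
351.69039075943834 320.8277021046847 203.670217563237 [0.31187272 0.54677045 0.38402797] [-1.44644975e+01  5.33232706e-03 -1.13400685e+02] rel pos [-0.06946479 -0.1614827  -0.0006425 ] view dir in tool [[ 2.49801624e-01  9.68297000e-01 -2.61720522e-04]
 [ 6.14761536e-04  1.11693046e-04  9.99999805e-01]]
-180 [[0.0, -0.0, -1.0], [0.0, -1.0, 0.0]] [np.float64(68.0), np.float64(98.0), np.float64(47.0)]
-150 [[0.0, -0.0, -1.0], [0.5, -0.87, 0.0]] [np.float64(98.0), np.float64(128.0), np.float64(77.0)]
-120 [[0.0, -0.0, -1.0], [0.87, -0.5, 0.0]] [np.float64(128.0), np.float64(158.0), np.float64(107.0)]
-90 [[0.0, 0.0, -1.0], [1.0, 0.0, 0.0]] [np.float64(158.0), np.float64(-172.0), np.float64(137.0)]
-60 [[0.0, 0.0, -1.0], [0.87, 0.5, 0.0]] [np.float64(-172.0), np.float64(-142.0), np.float64(167.0)]
-30 [[0.0, 0.0, -1.0], [0.5, 0.87, 0.0]] [np.float64(-142.0), np.float64(-112.0), np.float64(-163.0)]
0 [[-0.0, 0.0, -1.0], [0.0, 1.0, 0.0]] [np.float64(-112.0), np.float64(-82.0), np.float64(-133.0)]
30 [[-0.0, 0.0, -1.0], [-0.5, 0.87, 0.0]] [np.float64(-82.0), np.float64(-52.0), np.float64(-103.0)]
60 [[-0.0, 0.0, -1.0], [-0.87, 0.5, 0.0]] [np.float64(-52.0), np.float64(-22.0), np.float64(-73.0)]
90 [[-0.0, 0.0, -1.0], [-1.0, 0.0, 0.0]] [np.float64(-22.0), np.float64(8.0), np.float64(-43.0)]
120 [[-0.0, -0.0, -1.0], [-0.87, -0.5, 0.0]] [np.float64(8.0), np.float64(38.0), np.float64(-13.0)]
150 [[-0.0, -0.0, -1.0], [-0.5, -0.87, 0.0]] [np.float64(38.0), np.float64(68.0), np.float64(17.0)]
```

```bash
python3 - <<'E'
from h import *
import pickle
env.goto([.50,.048,.33],[-90,0,100]); fs=[]
f=env.grab_frame('wrist'); fs.append(f)
for t in ['funnel','funnel_handle','bottle']:
    print(t,[(np.round(r['xyz'],3).tolist(),round(r['score'],2)) for r in env.search_frame(f,t)][:3])
env.goto([.585,-.235,.33],[-90,0,100])
f=env.grab_frame('wrist'); fs.append(f)
for t in ['drip_stand','hook_seat','hook_tip']:
    print(t,[(np.round(r['xyz'],3).tolist(),round(r['score'],2)) for r in env.search_frame(f,t)][:3])
pickle.dump(fs,open('w.pkl','wb'))
cv2.imwrite('pics/w.png',cv2.resize(np.vstack([g['image'] for g in fs]),(480,600),interpolation=cv2.INTER_AREA))
print(env.read_state()['clock'])
E
```

```text
funnel [([0.574, 0.054, 0.156], 0.97)]
funnel_handle [([0.57, 0.056, 0.153], 0.73)]
bottle [([0.546, 0.028, 0.027], 0.8)]
drip_stand [([0.63, -0.23, 0.009], 0.9)]
hook_seat [([0.634, -0.228, 0.012], 0.97)]
hook_tip [([0.634, -0.228, 0.012], 0.78), ([0.439, -0.18, 0.019], 0.28)]
5.1083
```

View pics/w.png

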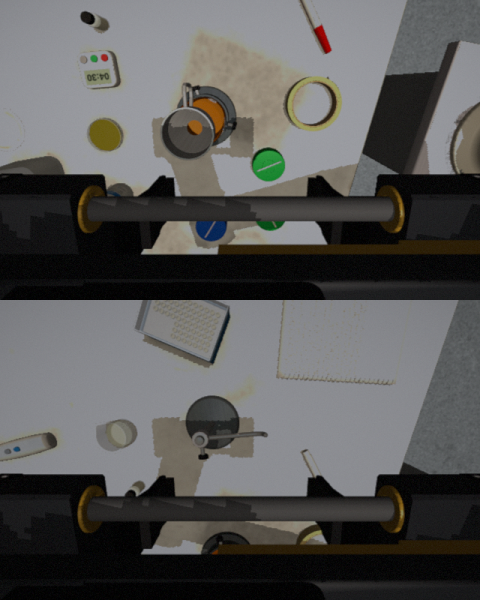

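```bash
python3 - <<'E'
from h import *
import pickle
a,b=pickle.load(open('w.pkl','rb'))
A=cv2.resize(a['image'][95:225,190:330],(420,390),interpolation=cv2.INTER_CUBIC)
B=cv2.resize(b['image'][120:250,230:370],(420,390),interpolation=cv2.INTER_CUBIC)
cv2.imwrite('pics/c.png',np.clip(np.hstack([A,B]).astype(float)*1.5,0,255).astype('uint8')[:, :800])
E
```

```text
(no output)
```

View pics/c.png

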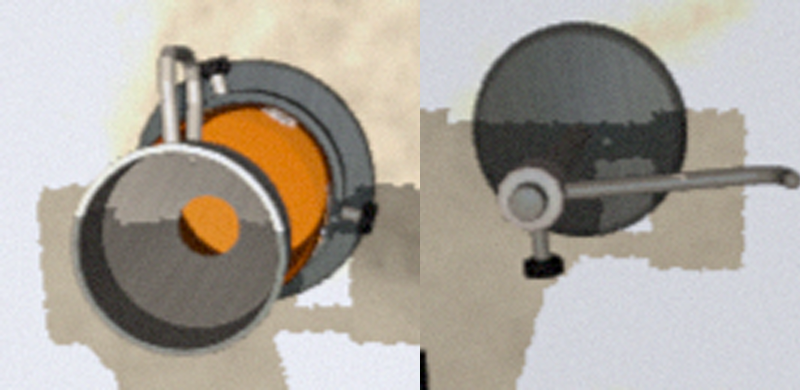

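```bash
python3 - <<'E'
from h import *
import pickle
a,b=pickle.load(open('w.pkl','rb'))
A=lambda u,v,z:onz(a,190+u/3-.33,95+v/3-.33,z)
B=lambda u,v,z:onz(b,230+(u-420)/3-.33,120+v/3-.33,z)
ang=lambda d:np.degrees(np.arctan2(d[1],d[0]))
c=A(180,246,.186);print('collar',c, 'r',np.linalg.norm(A(72,246,.186)-A(288,246,.186))/2)
h0,h1=A(171,140,.1815),A(168,52,.1815);print('handle',h0,h1,'yaw',ang(h1-h0),ang(h1-c),np.linalg.norm(h1-c))
for z in (.09,.1,.11): 
  t=A(280,118,z); print('tick',t,ang(t-[.5605,.0477,z]),np.linalg.norm((t-[.5605,.0477,z])[:2]))
p=B(530,201,.168);t=B(788,177,.167);print('post',p,'tip',t,ang(t-p),np.linalg.norm((t-p)[:2]))
q0,q1=B(575,190,.15),B(760,181,.15);print('rod',q0,q1,ang(q1-q0),'base',B(580,129,.012))
E
```

```text
collar [0.56562659 0.046031   0.186     ] r 0.031623853157940925
handle [0.57283054 0.0165244  0.1815    ] [ 0.57668803 -0.00785538  0.1815    ] yaw -81.00890448010009 -78.39984615242874 0.05519373179576345
tick [0.55119831 0.01162536 0.09      ] -104.45853752530186 0.03725454567191297
tick [0.55026422 0.01088229 0.1       ] -105.53658842385097 0.03821406368190461
tick [0.54933013 0.01013923 0.11      ] -106.56148538343479 0.039186445168716964
post [ 0.63734129 -0.22606148  0.168     ] tip [ 0.5592098  -0.24741629  0.167     ] -164.71333887084054 0.08099726321915673
rod [ 0.62539839 -0.22813943  0.15      ] [ 0.56594987 -0.24170121  0.15      ] -167.14923237444117 base [ 0.63811706 -0.22710432  0.012     ]
```

```bash
cat >> h.py <<'E'
post=np.array([.636,-.2245]);H=-166.
hd=np.array([np.cos(np.radians(H)),np.sin(np.radians(H))]);fx=np.array([-hd[1],hd[0]])
def hookpos(out,lat,z): return np.r_[post+out*hd-lat*fx,z]
E
python3 - <<'E'
from h import *
print(fx)
env.goto([.564,.047,.26],[-90,0,100])
print(env.move_straight([.564,.047,.155],rate=.1,force_limit=8))
env.gripper_to(0.0,25); print(env.read_state()['opening']*87)
print(env.move_straight([.564,.047,.265],rate=.12))
env.goto(hookpos(.115,.047,.265),[-90,0,104])
s=env.read_state(); print(s['position'],s['force'],s['opening']*87,s['clock'])
f=env.grab_frame('wrist'); g=env.grab_frame('scene')
import pickle; pickle.dump([f,g],open('w2.pkl','wb'))
A=cv2.resize(f['image'][60:260,180:380],(400,400)); q=g['image'][190:330,360:500]
cv2.imwrite('pics/d.png',np.clip(np.hstack([A,cv2.resize(q,(400,400),interpolation=cv2.INTER_CUBIC)])*1.4,0,255).astype('uint8'))
E
```

```text
[ 0.2419219  -0.97029573]
False
63.397861432473114
False
[ 0.51333753 -0.20611626  0.26476091] [-0.31657039 -0.07768053 -0.88046115] 63.3956695166662 10.0667
```

View pics/d.png

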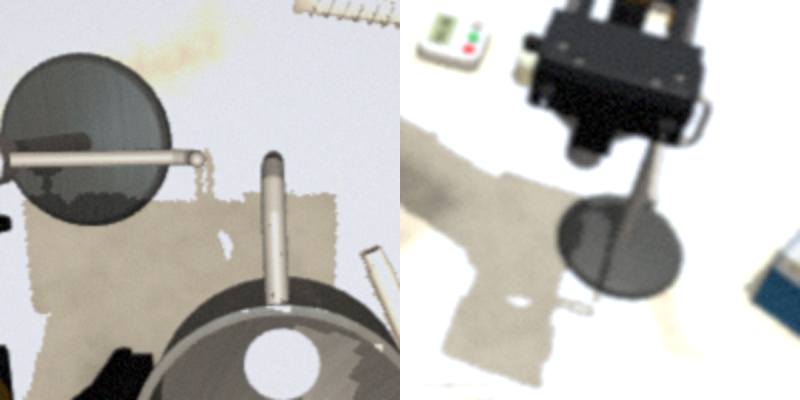

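```bash
python3 - <<'E'
from h import *
import pickle
f,g=pickle.load(open('w2.pkl','rb'))
P=lambda u,v,z:onz(f,180+u/2-.25,60+v/2-.25,z)
T=hookpos(.115,.047,0)[:2]
loc=lambda p:((p[:2]-post)@hd,(p[:2]-T)@fx)
for n,a in dict(end=(272,151,.2915),root=(276,295,.2915),tip=(197,158,.167),rod0=(20,160,.15),rod1=(180,157,.15)).items():
    p=P(*a);print(n,p.round(4),'out,lat from TCP',np.round(loc(p),4))
E
```

```text
end [ 0.5314 -0.2637  0.2915] out,lat from TCP [0.111  0.0597]
root [ 0.5239 -0.2366  0.2915] out,lat from TCP [0.1117 0.0316]
tip [ 0.5571 -0.2469  0.167 ] out,lat from TCP [0.082  0.0497]
rod0 [ 0.6251 -0.228   0.15  ] out,lat from TCP [0.0114 0.0477]
rod1 [ 0.5652 -0.2441  0.15  ] out,lat from TCP [0.0734 0.0489]
```

```bash
python3 - <<'E'
from h import *
import pickle
print(env.move_straight(hookpos(.115,.042,.265)))
print(env.move_straight(hookpos(.115,.042,.151),rate=.12,force_limit=6))
f0=env.grab_frame('wrist')
print(env.move_straight(hookpos(.058,.042,.151),rate=.05,force_limit=5))
s=env.read_state();print(s['position']-hookpos(.058,.042,.151),s['force'],s['clock'])
f=env.grab_frame('wrist'); g=env.grab_frame('scene')
pickle.dump([f0,f,g],open('w3.pkl','wb'))
A=cv2.resize(f['image'][60:260,180:380],(400,400)); q=g['image'][190:330,360:500]
cv2.imwrite('pics/e.png',np.clip(np.hstack([A,cv2.resize(q,(400,400),interpolation=cv2.INTER_CUBIC)])*1.4,0,255).astype('uint8'))
E
```

```text
False
False
False
[-2.93575941e-04 -7.45444437e-05  3.76504028e-05] [-0.82557204 -0.13763138 -0.80378045] 12.8583
```

View pics/e.png

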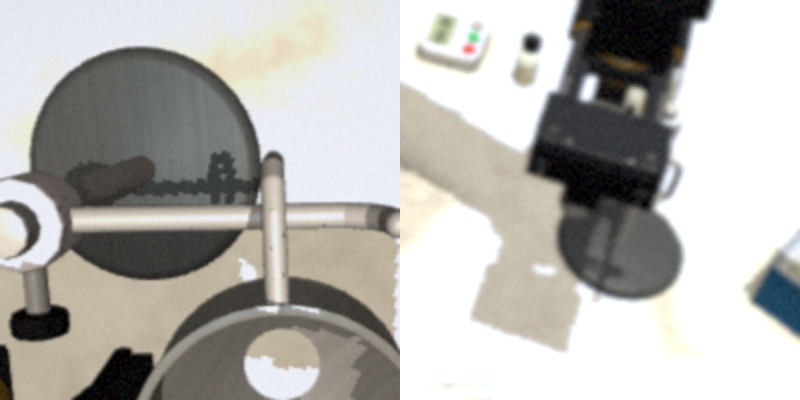

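```bash
python3 - <<'E'
from h import *
import pickle
env.move_straight(hookpos(.058,.046,.151))
print(env.move_straight(hookpos(.058,.046,.125),rate=.03,force_limit=3))
s=env.read_state();p0=np.array(s['position']);print(p0,s['force'])
R0=Rm(s['tool_rot']);C=hookpos(.058,0,.150)
def pose(d):
    q=R.from_rotvec(np.radians(d)*np.r_[hd,0]); return C+q.apply(p0-C),(q*R0).as_euler('xyz',degrees=True)
sg=min((1,-1),key=lambda k:pose(20*k)[0][2])
print(sg,pose(45*sg),env.inverse_kinematics(*pose(45*sg)))
try:
    for d in (11,22,33,45):
        pos,o=pose(sg*d); print(d,env.move_straight(pos,o,rate=.08,force_limit=15),env.read_state()['force'].round(1))
except env.Unreachable as e: print('unreach',e)
s=env.read_state();print(s['position'],s['clock'],s['opening'])
f=env.grab_frame('wrist'); g=env.grab_frame('scene')
A=cv2.resize(f['image'],(400,250)); q=g['image'][170:330,360:520]
A=np.vstack([A,np.zeros((150,400,3),'uint8')])
cv2.imwrite('pics/f.png',np.clip(np.hstack([A,cv2.resize(q,(400,400),interpolation=cv2.INTER_CUBIC)])*1.4,0,255).astype('uint8'))
E
```

```text
True
[ 0.56841753 -0.1943211   0.12713218] [-0.62022683 -0.18830061  2.67942302]
1 (array([ 0.57556278, -0.22297911,  0.10156321]), array([-89.90125922,  45.03485941, 104.02758089])) [ 4.28497277e-02  2.54287974e+01 -4.67146747e+01  8.53783742e+01
 -4.35685561e+01 -6.43085209e+01]
11 False [-0.2  0.8  0.1]
22 False [-0.3 -0.3 -1. ]
33 False [-0.6  0.4  0.4]
45 False [ 0.7  0.5 -0.3]
[ 0.57612895 -0.22333754  0.10191543] 15.8833 0.7287553996447361
```

View pics/f.png

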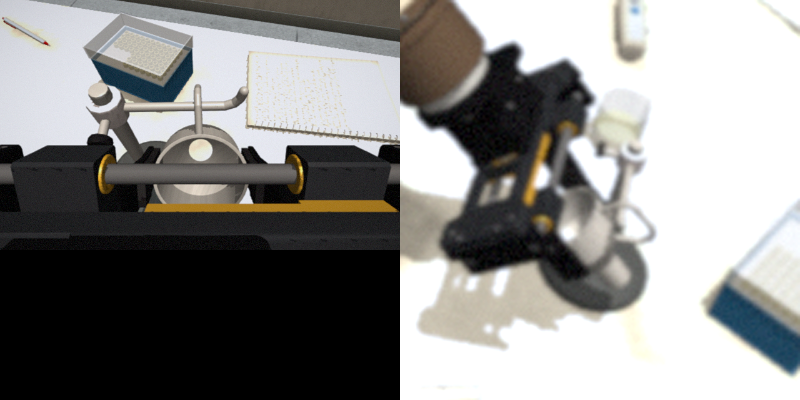

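```bash
python3 - <<'E'
from h import *
env.gripper_to(.85); env.dwell(.4)
s=env.read_state();print(s['force'].round(1))
a=Rm(s['tool_rot']).apply([0,-1,0])
print(env.move_straight(np.array(s['position'])+.14*a,rate=.15,force_limit=10))
f=env.grab_frame('wrist')
s=env.read_state();print(s['position'],s['clock'])
env.gripper_to(1.0)
env.goto([.50,.05,.33],[-90,0,100])
w=env.grab_frame('wrist')
import pickle; pickle.dump([w],open('w4.pkl','wb'))
g=env.grab_frame('scene'); print(env.read_state()['clock'])
A=cv2.resize(f['image'],(400,250)); q=g['image'][170:330,360:520]
B=cv2.resize(w['image'][80:230,180:420],(400,250),interpolation=cv2.INTER_CUBIC)
A=np.vstack([A,B])
cv2.imwrite('pics/g.png',np.clip(np.hstack([A,cv2.resize(q,(400,500),interpolation=cv2.INTER_CUBIC)])*1.3,0,255).astype('uint8'))
E
```

```text
[ 0.2  0.5 -0.8]
False
[ 0.55124173 -0.12752411  0.19974488] 18.0583
19.7
```

View pics/g.png

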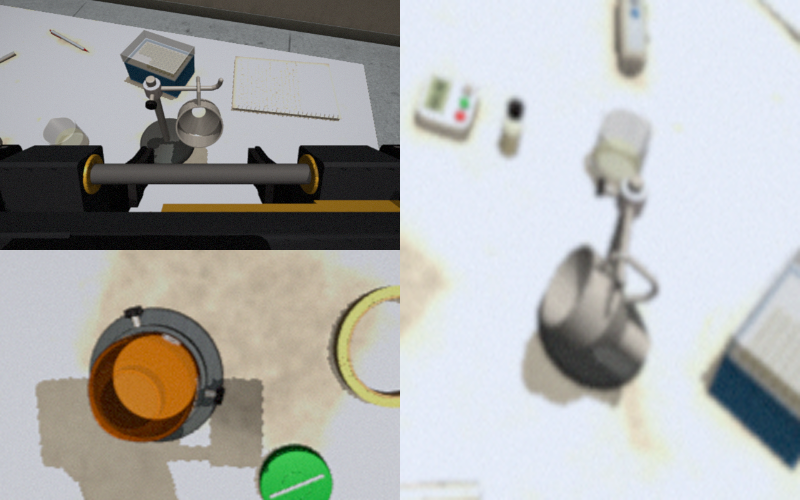

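```bash
python3 - <<'E'
from h import *
import pickle
env.goto([.562,.048,.28],[-90,0,100]); a=env.grab_frame('wrist')
env.goto([.521,.26,.17],[-90,0,100]); b=env.grab_frame('wrist')
pickle.dump([a,b],open('w5.pkl','wb'))
print(env.read_state()['clock'])
print([proj(f,p) for f,p in((a,[.562,.048,.14]),(b,[.521,.26,.025]))])
cv2.imwrite('pics/h.png',np.clip(np.hstack([cv2.resize(i['image'][100:300,220:420],(400,400),interpolation=cv2.INTER_CUBIC) for i in (a,b)])*1.3,0,255).astype('uint8'))
E
```

```text
21.175
[array([321.40418065, 194.93810906]), array([323.63902487, 191.8964134 ])]
```

View pics/h.png

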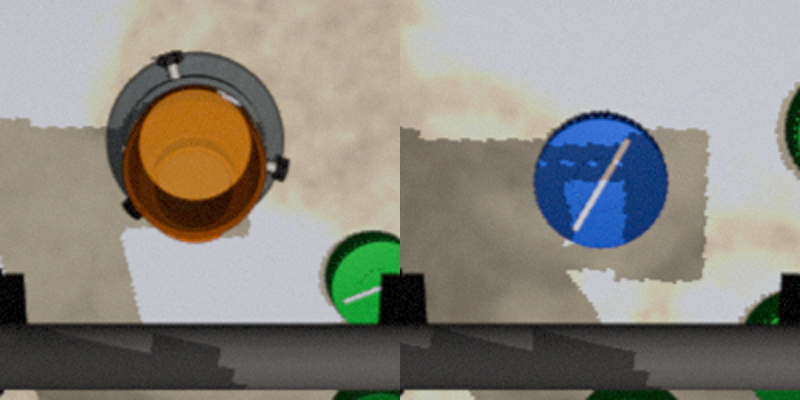

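```bash
python3 - <<'E'
from h import *
import pickle
a,b=pickle.load(open('w5.pkl','rb'))
c=cv2.resize(a['image'][120:225,270:365],None,fx=5.6,fy=5.6,interpolation=cv2.INTER_CUBIC)
lab=cv2.cvtColor(c,cv2.COLOR_BGR2LAB); lab[...,0]=cv2.createCLAHE(4,(3,3)).apply(lab[...,0])
cv2.imwrite('pics/i.png',cv2.cvtColor(lab,cv2.COLOR_LAB2BGR))
# cap fit
hsv=cv2.cvtColor(cv2.GaussianBlur(b['image'],(3,3),0),cv2.COLOR_BGR2HSV)
m=((hsv[...,0]>100)&(hsv[...,0]<125)&(hsv[...,1]>120)).astype('uint8')
n,l,st,ce=cv2.connectedComponentsWithStats(m)
i=max((k for k in range(1,n)),key=lambda k:st[k,4]);h=cv2.convexHull(np.argwhere(l==i)[:,::-1].astype(np.int32))
print('cap comp',st[i],ce[i],'ell',cv2.fitEllipse(h))
ang=lambda p,q:np.degrees(np.arctan2(*(p-q)[[1,0]]))
g=lambda u,v,z=.025:onz(b,220+u/2-.25,100+v/2-.25,z)
print('ctr',g(201.5,184),'line ends',g(167,243),g(228,141),ang(g(228,141),g(167,243)),np.linalg.norm(g(228,141)-g(167,243)))
# projected rings for the cap at guess
th=np.radians(np.arange(0,360,10))
def fitc(f,m,z): pass
hh=h[:,0,:].astype(float)
pts=np.array([onz(b,u,v,.025)for u,v in hh]);print('hull on top plane: range',pts.min(0),pts.max(0))
E
```

```text
cap comp [ 287  157   66   67 3244] [319.92046856 189.99321825] ell ((319.9635925292969, 190.0852813720703), (65.72821044921875, 66.7468032836914), 176.420654296875)
ctr [0.52379424 0.2603554  0.025     ] line ends [0.5345781 0.290349  0.025    ] [0.51563467 0.23919579 0.025     ] -110.32095884783334 0.05454818289022955
hull on top plane: range [0.49487224 0.22903934 0.025     ] [0.55388208 0.29029585 0.025     ]
```

View pics/i.png

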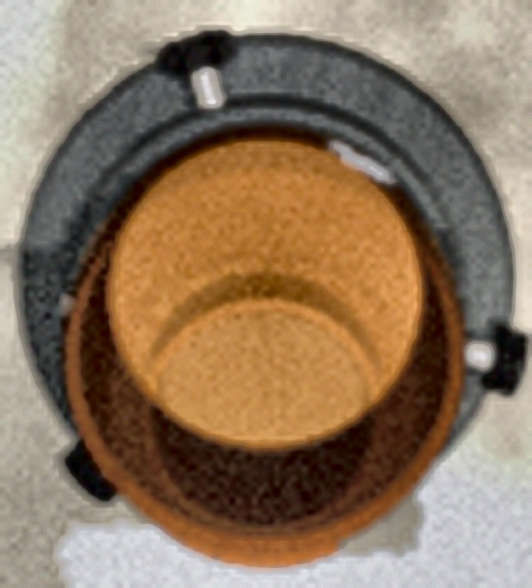

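```bash
python3 - <<'E'
from h import *
import pickle
a,b=pickle.load(open('w5.pkl','rb'))
print(a['position'],a['orientation'])
for z in (.01,.02,.06,.08,.1,.12,.14):
    c=proj(a,[.5625,.0465,z]); r=351.7/(a['position'][2]-z)
    print(z,((c-[270,120])*5.6+2.8).round(), 'px/mm in crop',round(r*5.6/1000,2))
E
```

```text
[ 0.57604499 -0.01925881  0.43897072] [ -14.35818685   -0.33694931 -170.09066672]
0.01 [285. 283.] px/mm in crop 4.59
0.02 [285. 290.] px/mm in crop 4.7
0.06 [286. 323.] px/mm in crop 5.2
0.08 [287. 342.] px/mm in crop 5.49
0.1 [288. 363.] px/mm in crop 5.81
0.12 [288. 386.] px/mm in crop 6.17
0.14 [289. 413.] px/mm in crop 6.59
```

```bash
cat >> h.py <<'E'
def capctr(b,z=.025):
    hsv=cv2.cvtColor(cv2.GaussianBlur(b['image'],(3,3),0),cv2.COLOR_BGR2HSV)
    m=((hsv[...,0]>100)&(hsv[...,0]<125)&(hsv[...,1]>120)).astype('uint8')
    n,l,st,ce=cv2.connectedComponentsWithStats(m)
    i=max(range(1,n),key=lambda k:st[k,4]); h=cv2.convexHull(np.argwhere(l==i)[:,::-1].astype(np.int32))
    p=np.array([onz(b,u,v,z)[:2] for u,v in h[:,0]]).astype(np.float32)
    full=np.zeros_like(m); cv2.fillConvexPoly(full,h,1)
    w=cv2.erode(full,np.ones((5,5)))*(hsv[...,1]<110); q=np.array([onz(b,u,v,z)[:2] for v,u in np.argwhere(w)])
    line=None
    if len(q)>10:
        d=cv2.fitLine(q.astype(np.float32),cv2.DIST_HUBER,0,.001,.001).ravel(); line=np.degrees(np.arctan2(d[1],d[0]))%180
    return (p.min(0)+p.max(0))/2,np.ptp(p,axis=0),line
E
python3 - <<'E'
from h import *
import pickle
a,b=pickle.load(open('w5.pkl','rb'))
rim=onz(a,317.2,193.4,.14);print('rim',rim)
ang=lambda d:np.degrees(np.arctan2(d[1],d[0]))
for z in (.07,.08,.09,.1):
  e0,e1=[onz(a,270+(u-2.8)/5.6,120+(v-2.8)/5.6,z) for u,v in((333,147),(391,179))];t=(e0+e1)/2
  print('tick',z,t,ang(t-rim),np.linalg.norm((t-rim)[:2]),'perp of tick',ang(e1-e0)+90)
print('cap',capctr(b))
env.goto([.5235,.2595,.08],[-90,0,110])
print(env.move_straight([.5235,.2595,.006],rate=.08,force_limit=8))
env.gripper_to(0,5); print(env.read_state()['opening']*87)
env.gripper_to(1.0)
env.move_straight([.5235,.2595,.035])
env.move_straight([.5235,.2595,.035],[-90,0,155]);env.move_straight([.5235,.2595,.035],[-90,0,200])
print(env.move_straight([.5235,.2595,.006],rate=.08,force_limit=8))
env.gripper_to(0,5); print(env.read_state()['opening']*87)
env.gripper_to(1.0)
env.move_straight([.5235,.2595,.06]); env.goto([.521,.26,.17],[-90,0,100])
b=env.grab_frame('wrist');print('cap',capctr(b))
s=env.read_state();print(s['clock'],s['position'])
pickle.dump([a,b],open('w6.pkl','wb'))
cv2.imwrite('pics/j.png',b['image'])
E
```

```text
rim [0.56584499 0.04727179 0.14      ]
tick 0.07 [0.55416399 0.01273416 0.07      ] -108.68610612688016 0.03645947523110053 perp of tick 251.31013331180122
tick 0.08 [0.55475702 0.01186708 0.08      ] -107.38941106714105 0.03710036094973595 perp of tick 251.31013331180108
tick 0.09 [0.55535004 0.01099999 0.09      ] -106.13737052253688 0.03775959846728253 perp of tick 251.3101333118013
tick 0.1 [0.55594307 0.0101329  0.1       ] -104.92885222510083 0.03843624351515599 perp of tick 251.31013331180117
cap (array([0.52437717, 0.2596676 ], dtype=float32), array([0.05900982, 0.06125653], dtype=float32), np.float32(70.15869))
False
61.28261710611818
False
61.534544104413975
cap (array([0.52520746, 0.25815162], dtype=float32), array([0.05892798, 0.06115963], dtype=float32), np.float32(69.79326))
30.1917 [0.52075123 0.25981228 0.16926273]
```

```bash
python3 - <<'E'
from h import *
env.goto([.5235,.2595,.06],[-90,0,200])
env.move_straight([.5235,.2595,.006],rate=.08,force_limit=8)
env.gripper_to(0,25); print(env.read_state()['opening']*87)
env.move_straight([.5235,.2595,.2],rate=.15)
env.goto([.5637,.0482,.18],[-90,0,202])
s=env.read_state(); print(s['opening']*87,s['joint_positions'][-1],s['force'])
print(env.move_straight([.5637,.0482,.126],rate=.03,force_limit=3))
s=env.read_state(); print(s['position'],s['force'],s['wrist_torque'],s['clock'])
E
```

```text
60.40561105682239
60.722529740689176 90.67328542159653 [ 0.55109343  0.02437315 -0.75855699]
True
[0.56365354 0.04814967 0.13420694] [-0.13565876 -0.08276179  4.79230384] [ 0.04585809  0.09965025 -0.01766618] 36.8167
```

```bash
python3 - <<'E'
from h import *
c=np.array([.5637,.0482,.1350])
env.move_straight(c,rate=.05)
for ax in (0,1):
    r=[]
    for sgn in (1,-1):
        t=c.copy();t[ax]+=.006*sgn
        hit=env.move_straight(t,rate=.02,force_limit=3); s=env.read_state()
        r.append(s['position'][ax]); print(ax,sgn,hit,s['position'].round(4),s['force'].round(1))
        env.move_straight(c,rate=.05)
    c[ax]=np.mean(r); env.move_straight(c,rate=.03)
print(c,env.read_state()['clock'])
E
```

```text
0 1 True [0.5676 0.048  0.1342] [-0.5  0.8  2.6]
0 -1 True [0.5616 0.0483 0.1347] [ 0.8 -0.2 -0.1]
1 1 True [0.564  0.0515 0.1344] [ 1.  -0.8 -0.3]
1 -1 True [0.5645 0.0457 0.1344] [0.5 1.  1.1]
[0.56458135 0.04861112 0.135     ] 39.6583
```

```bash
python3 - <<'E'
from h import *
c=np.array([.5646,.0486])
print(env.move_straight(np.r_[c,.138],rate=.05))
print(env.move_straight(np.r_[c,.126],rate=.02,force_limit=3))
s=env.read_state(); print(s['position'],s['force'],s['wrist_torque'],s['opening']*87,s['clock'])
f=env.grab_frame('wrist'); print(capctr(f,.155)); cv2.imwrite('pics/k.png',f['image'])
E
```

```text
False
True
[0.56482035 0.04865209 0.13422951] [-0.12790787  0.11636535  3.22450698] [-0.00918619  0.10919142 -0.04098346] 60.56871946445386 40.2583
(array([0.5815575 , 0.05192648], dtype=float32), array([0.04014689, 0.05598921], dtype=float32), np.float32(72.918495))
```

```bash
cat >> h.py <<'E'
C2=np.array([.5646,.0486])
def turn(n,step,dz,yaw,z,tmax=.3,ftar=2.):
    for _ in range(n):
        yaw+=step; z+=dz
        env.move_straight(np.r_[C2,z],[-90,0,yaw],rate=.05)
        s=env.read_state(); fz=s['force'][2]; tz=s['wrist_torque'][2]
        print(yaw,round(z,4),'act',s['position'].round(4)[2],'f',s['force'].round(1),'tz',round(tz,3),'j6',round(s['joint_positions'][-1],1),'t',round(s['clock'],2))
        if abs(tz)>tmax: break
        z-=np.clip((ftar-fz)*.0001,-.0005,.0005)
    return yaw,z
E
python3 - <<'E'
from h import *
print(turn(4,-20,-.00067,202,.1340))
E
```

```text
182 0.1333 act 0.1336 f [-0.7  0.8  4.5] tz -0.046 j6 70.8 t 40.81
162 0.1329 act 0.1329 f [0.9 0.2 2.5] tz -0.012 j6 50.9 t 41.31
142 0.1323 act 0.1323 f [-0.1  0.2  3.2] tz -0.041 j6 30.9 t 41.81
122 0.1317 act 0.1316 f [-0.7  0.2  1.5] tz -0.015 j6 10.9 t 42.31
(122, np.float64(0.13168506929589396))
```

```bash
python3 - <<'E'
from h import *
y,z=turn(4,-20,-.00067,122,.1316)
print(turn(5,-10,-.00033,y,z,.25))
E
```

```text
102 0.1309 act 0.1309 f [ 0.1 -1.1  1.6] tz -0.036 j6 -9.1 t 42.81
82 0.1302 act 0.1303 f [-0.1 -0.9  2.2] tz -0.03 j6 -29.1 t 43.31
62 0.1296 act 0.1296 f [0.7 0.3 2.3] tz -0.03 j6 -49.1 t 43.81
42 0.1289 act 0.1289 f [-0.3  0.1  2.6] tz -0.041 j6 -69.1 t 44.31
32 0.1287 act 0.1286 f [-0.  -0.2  1.8] tz -0.047 j6 -79.1 t 44.63
22 0.1283 act 0.1283 f [-0.  -0.4  1.5] tz 0.006 j6 -89.0 t 44.96
12 0.1279 act 0.128 f [-0.5  1.   1.6] tz -0.045 j6 -99.0 t 45.28
2 0.1275 act 0.1276 f [0.7 0.4 3.1] tz -0.026 j6 -109.0 t 45.61
-8 0.1273 act 0.1273 f [0.6 0.7 1.8] tz -0.078 j6 -119.0 t 45.93
(-8, np.float64(0.12729425737960245))
```

```bash
python3 - <<'E'
from h import *
print(turn(5,-10,-.00033,-8,.1273,.25))
f=env.grab_frame('wrist'); print(capctr(f,.15)); cv2.imwrite('pics/l.png',np.clip(cv2.resize(f['image'][100:300,220:420],(600,600),interpolation=cv2.INTER_CUBIC)*1.3,0,255).astype('uint8'))
E
```

```text
-18 0.127 act 0.1269 f [0.2 0.1 1.8] tz -0.03 j6 -129.0 t 46.26
-28 0.1266 act 0.1266 f [0.8 0.6 1.3] tz -0.046 j6 -139.0 t 46.58
-38 0.1262 act 0.1263 f [ 0.3 -0.1  1.8] tz -0.04 j6 -149.0 t 46.91
-48 0.1259 act 0.1262 f [-0.8 -0.8  3.7] tz -0.002 j6 -159.0 t 47.23
-58 0.1257 act 0.1262 f [-0.5 -1.5  5.5] tz 0.372 j6 -169.0 t 47.56
(-58, np.float64(0.1257046194732738))
(array([0.56075907, 0.06119121], dtype=float32), array([0.05169469, 0.04358086], dtype=float32), np.float32(173.17085))
```

View pics/l.png

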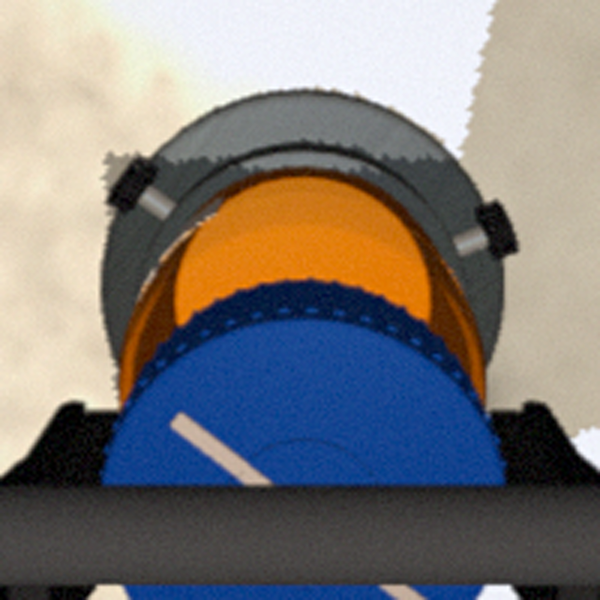

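```bash
python3 - <<'E'
from h import *
import pickle
s=env.read_state();print('now',s['tool_rot'],s['position'],s['wrist_torque'],s['force'])
f=env.grab_frame('wrist');pickle.dump(f,open('w7.pkl','wb'))
a=pickle.load(open('w5.pkl','rb'))[0]
for z in(.075,.085,.095):
  for th in (-10,0,10,170,180,190,252):
    p=np.array([.566+.0375*np.cos(np.radians(th)),.0475+.0375*np.sin(np.radians(th)),z])
    print(z,th,'i',((proj(a,p)-[270,120])*5.6+2.8).round(),'l',((proj(f,p)-[220,100])*3+1.5).round())
turn(1,-3,0,-58,.1259)
s=env.read_state();print('now',s['tool_rot'],s['position'],s['wrist_torque'],s['opening']*87,s['clock'])
f=env.grab_frame('wrist');print(capctr(f,.15))
E
```

```text
now [-8.99815194e+01 -4.31182177e-02 -5.76978312e+01] [0.56487216 0.04842563 0.12619153] [-0.37962716 -0.10179227  0.39342076] [ 0.72315709 -1.33889235  5.31818575]
0.075 -10 i [ 78. 271.] l [427. 485.]
0.075 0 i [ 69. 305.] l [446. 463.]
0.075 10 i [ 67. 339.] l [461. 438.]
0.075 170 i [454. 405.] l [164. 257.]
0.075 180 i [464. 372.] l [146. 282.]
0.075 190 i [467. 338.] l [133. 309.]
0.075 252 i [363. 161.] l [167. 480.]
0.085 -10 i [ 72. 279.] l [433. 505.]
0.085 0 i [ 64. 314.] l [453. 482.]
0.085 10 i [ 62. 349.] l [468. 455.]
0.085 170 i [459. 417.] l [158. 268.]
0.085 180 i [469. 383.] l [139. 293.]
0.085 190 i [473. 348.] l [125. 322.]
0.085 252 i [365. 166.] l [161. 499.]
0.095 -10 i [ 67. 288.] l [439. 526.]
0.095 0 i [ 58. 324.] l [460. 502.]
0.095 10 i [ 56. 360.] l [476. 475.]
0.095 170 i [464. 429.] l [151. 279.]
0.095 180 i [474. 395.] l [131. 306.]
0.095 190 i [478. 359.] l [116. 335.]
0.095 252 i [368. 172.] l [154. 521.]
-61 0.1259 act 0.1262 f [ 0.9 -1.6  4.2] tz 0.678 j6 -172.1 t 47.91
now [-8.99841352e+01 -3.36862423e-02 -6.07456415e+01] [0.56483068 0.04849439 0.12618189] [-0.48530023 -0.16556649  0.67811043] 60.89145757838367 47.9083
(array([0.56160164, 0.062041  ], dtype=float32), array([0.05290252, 0.042149  ], dtype=float32), np.float32(173.93762))
```

```bash
python3 - <<'E'
from h import *
y,z=turn(1,7,0.0001,-61,.1262,2,.5)
y,z=turn(5,18,.0006,y,z,2,.5)
s=env.read_state();print('now',s['tool_rot'],s['position'],s['wrist_torque'],s['opening']*87)
for i in range(3):
    f=env.grab_frame('wrist');print(capctr(f,.153))
cv2.imwrite('pics/m.png',np.clip(np.hstack([cv2.resize(f['image'][100:300,220:420],(400,400)),cv2.resize(env.grab_frame('scene')['image'][130:290,280:440],(400,400),interpolation=cv2.INTER_CUBIC)])*1.3,0,255).astype('uint8'))
E
```

```text
-54 0.1263 act 0.1262 f [0.1 1.  4.7] tz 0.011 j6 -165.4 t 48.23
-36 0.1273 act 0.1265 f [-0.3  0.2  0.1] tz 0.001 j6 -147.5 t 48.7
-18 0.1279 act 0.1274 f [ 0.1  0.5 -1.2] tz 0.025 j6 -129.5 t 49.17
0 0.1283 act 0.1282 f [ 0.6  0.1 -0.7] tz 0.021 j6 -111.5 t 49.63
18 0.1288 act 0.1287 f [ 0.   0.5 -0.7] tz -0.06 j6 -93.5 t 50.1
36 0.1293 act 0.1292 f [-0.9  0.4 -0.6] tz 0.01 j6 -75.5 t 50.57
now [-8.99961797e+01  7.27307178e-03  3.58100018e+01] [0.56454351 0.04859599 0.12921127] [ 0.02333897 -0.13726573  0.00980279] 60.627150990863946
(array([0.55450505, 0.04202885], dtype=float32), array([0.04499829, 0.05062029], dtype=float32), np.float32(88.76716))
(array([0.5545577 , 0.04198682], dtype=float32), array([0.04492313, 0.05055337], dtype=float32), np.float32(89.359375))
(array([0.55457425, 0.04197614], dtype=float32), array([0.04493719, 0.05054676], dtype=float32), np.float32(89.392586))
```

View pics/m.png

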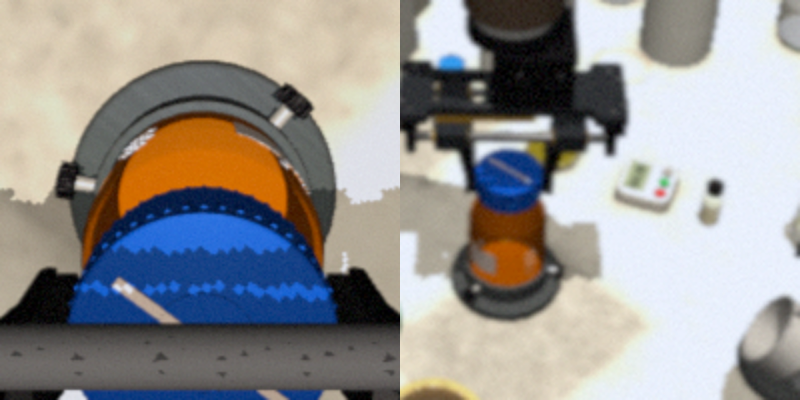

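```bash
python3 - <<'E'
from h import *
import pickle
def px(im):
    hsv=cv2.cvtColor(cv2.GaussianBlur(im,(3,3),0),cv2.COLOR_BGR2HSV)
    # whitish/beige stripe inside cap above the rod
    m=np.zeros((400,640),bool); m[236:261,268:330]=1
    m&=(hsv[...,1]<110)&(hsv[...,2]>70)
    n,l,st,ce=cv2.connectedComponentsWithStats(m.astype('uint8')); i=1+np.argmax(st[1:,4])
    q=np.argwhere(l==i)[:,::-1].astype(np.float32)
    d=cv2.fitLine(q,cv2.DIST_HUBER,0,.001,.001).ravel()
    # angle of the stripe about the cap centre is also given by a point on it: row 250
    return len(q),st[i],np.degrees(np.arctan2(d[1],d[0])).round(2),'col at row 240,255:',[(d[2]+(r-d[3])*d[0]/d[1]).round(2) for r in(240,255)]
print(px(cv2.imread('pics/k.png')))
print(px(pickle.load(open('w7.pkl','rb'))['image']))
f=env.grab_frame('wrist');pickle.dump(f,open('w8.pkl','wb'));print(px(f['image']))
print(capctr(pickle.load(open('w7.pkl','rb')),.153),capctr(f,.153),env.read_state()['clock'])
E
```

```text
(243, array([277, 237,  34,  24, 243], dtype=int32), np.float32(35.89), 'col at row 240,255:', [np.float32(278.61), np.float32(299.33)])
(247, array([276, 237,  35,  24, 247], dtype=int32), np.float32(36.02), 'col at row 240,255:', [np.float32(278.63), np.float32(299.26)])
(239, array([276, 238,  34,  23, 239], dtype=int32), np.float32(34.23), 'col at row 240,255:', [np.float32(276.08), np.float32(298.12)])
(array([0.560174  , 0.06217191], dtype=float32), array([0.05043101, 0.04261886], dtype=float32), np.float32(173.2457)) (array([0.5546056 , 0.04210564], dtype=float32), array([0.04496056, 0.05082325], dtype=float32), np.float32(88.76878)) 50.8167
```

```bash
python3 - <<'E'
from h import *
import pickle
w=pickle.load(open('w8.pkl','rb'))
for u,v in((140,140),(270,150)):
    p=onz(w,220+u/2-.25,100+v/2-.25,.075)-[.5648,.0486,.075];print('streak',np.degrees(np.arctan2(p[1],p[0])),np.linalg.norm(p))
print(turn(1,-3.2,-.0001,36,.1292,2,.5))
env.dwell(.5)
s=env.read_state();print(s['tool_rot'],s['position'],s['force'].round(2),s['wrist_torque'].round(3),s['opening']*87,s['clock'])
g=env.grab_frame('scene');print([(np.round(r['xyz'],3).tolist(),round(r['score'],2)) for r in env.search_frame(g,'funnel')][:2])
env.close_job()
E
```

```text
streak -112.58198113494379 0.038450533034576816
streak -178.3022498523173 0.03584060853751162
32.8 0.1291 act 0.1291 f [-0.2  0.3 -0.3] tz 0.031 j6 -78.4 t 51.07
(32.8, np.float64(0.12901877399742384))
[-9.00002467e+01 -2.86422720e-03  3.28035034e+01] [0.56461573 0.04859685 0.12911388] [-0.29 -0.75 -0.5 ] [ 0.075 -0.138 -0.055] 60.3013705190451 51.5667
[([0.574, -0.237, 0.106], 0.95)]
the job is handed in; nothing more can be done
```

The job is handed in at 51.6 s of the 72 s allowed. The funnel hangs by its handle on the drip-stand hook. The blue cap was screwed down to its stop and backed off a quarter turn, and the gripper still holds it there.

- **Funnel:** I threaded the handle over the hook tip, lowered it until I felt it touch, tilted it 45° so it would swing less, and let go. The last scene picture found it at (0.574, −0.237, 0.106), just below the hook seat.
- **Screwing on:** I centred the cap on the bottle by touching the neck on each side; the play was about 6 mm both ways, as it should be. The cap then needed about 255° clockwise to reach the stop. At the stop the height settled at the expected value (0.1262 m against 0.126 m), and the turning moment rose from about 0.04 to 0.68 N m.
- **Quarter turn back:** The cap rose about 2.9 mm against the expected 3 mm. In the last reading the gripper was still closed on the cap and the turning moment was −0.06 N m.

**Checks that disagreed:**
- **Alignment:** I first took a white mark at about −107° for the bottle's tick, so the cap went on roughly 75° out of line. That is why it needed more than half a turn. The cap's line at the stop and a second mark at about 0°/180° then agreed with each other, so the stop itself is right.
- **Turn-back angle:** The cap slipped about 2° in the grip at the stop, and the stop could have begun anywhere in a 4° range. I aimed for the middle, so the quarter turn is good to about 2–3°.

I did not check the tape, marker, small bottle or vial again at the end. I never touched them on purpose, and no unexpected force showed in the readings I took.

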